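# File the plug-in modules in the bay and shut its gate bar

### The arm

A 6-joint arm with a two-finger parallel gripper is mounted at the origin on the work surface. World frame = base frame: x ahead of the robot, y to its left, z up, the work surface at z = 0. Lengths are in m, angles in rad, forces in N, time in s.
With the tool pointing down it reaches from about 0.25 to 0.725 m from the base axis. Payload 4 kg.
Tool frame: the origin (TCP) lies midway between the tips of the shut fingers; the grasp point (between the pads) lies 19 mm behind it (bot.grip_point_offset is the distance from the TCP to the grasp point, in m); z points along the fingers, y is the line along which they close (so a half turn about z gives the same grasp; the last joint's range is limited). The gripper opens to 85 mm and grips with 20 to 120 N. Pads are 22 mm wide; open, the fingers measure 114 mm over their backs; the gripper's body (76 mm by 85 mm) begins 54 mm behind the grasp point. The pads swing forward as they close: fully open they stand 13 mm farther back than shut.
Start: joints at [1.34, 0.241, 0.005, 1.335, 0, 1.571], TCP at [0.114, 0.487, 0.231] pointing down, gripper open.
Joint ranges: [-2.72, 2.72], [-1.05, 1.87], [-1.09, 1.28], [-1.99, 2.15], [-1.42, 1.44], [-3.14, 3.14]. Speed limits (rad/s): [2.79, 2.79, 3.14, 3.14, 3.14, 3.14].

### API

Orientations are given as a unit quaternion [x, y, z, w].
In Python, from workcell import bot gives the robot as it stands.
- The arm moves only by the tool step_arm, never from a script. Its argument "targets" is text: rows parted by semicolons, each of 7 numbers parted by spaces: the opening, from -1 (shut) to 1 (fully open), so that 0 is half open, then the shift along the world's x, y, z normalised to -1 to 1, where 1 is 0.5 m, then the turn, a rotation vector about the world's x, y, z normalised to -1 to 1, where 1 is pi/4 rad. In form: gripper x y z wx wy wz; .... A call has 1 to 10 rows; each row is the pose to reach, as a shift and turn from the pose commanded when the call began; what a row does not reach only later rows make up. A row lasts 1/12 s, in which the tool goes at most 41.7 mm and 7.16 degrees, less where a joint would pass 70% of its speed; a pose out of reach is approached as far as the arm can. A call with a number of a shift or a turn outside -1 to 1 is refused whole. A call with a gripper value outside its range is refused whole. The fingers move at their own pace and stop on an object; the grip force is fixed at half the most. Time passes only in rows, so rows that repeat a pose let the fingers close. It gives the time, the measured TCP pose, the force, the opening and the grip force at its end, in the units of the state.
- bot.get_obs(): the state, without advancing time (a new reading comes with each control period).
- bot.camera(name): name is "side" or "top"; returns the picture (420x560x3 uint8, red, green, blue); there is no depth.
- bot.camera_info(name): a dict with "vertical_fov" (degrees; the focal length in pixels is half the picture's height over the tangent of half this angle, whatever the lens; pixels are square), "cx", "cy" (the principal point, pixels), "pose" (4x4, takes a point from camera to world coordinates). Camera axes: x right, y up, looking along -z (the intrinsics and any distortion apply to the point x, -y, -z); pixel columns grow to the right and rows downward; lengths in m; the calibration is good to about 2 mm. A picture is of the moment at which its call begins. camera_info takes no time and is no camera call.
- bot.job_done(): hands the job in; it is judged then, once.
The state is a dict: "clock": time; "joint_pos": joint angles; "joint_vel": joint speeds; "tau": joint torques, N m; "eef_pos": TCP position; "tool_rot": TCP orientation; "ft_force": force on the tool from outside, world axes, zero at the start; "ft_torque": the same for the moment, N m; "grip_width": finger opening in m; "grasp_force": force on a finger pad.
Only numpy, scipy, OpenCV 4.12 (cv2) and the standard library are available. Lean on these libraries where they do the work, as an engineer would, in place of code of your own. Each camera call takes 0.05 s, during which the arm holds its last target. There are 200 camera calls.

### The job

Swing the gate bar of the grey module bay wide open, then slide every coloured plug-in module that stands on the green mat, nose first, into the gap in front of its own coloured tile, spreading the grey neighbours with it, until it is fully home against the back wall. Then swing the gate bar closed until it rests in its catch, and leave the tweezers, the magnifier and the grey project box where they are.

Things in the scene. Friction and masses are not known exactly. Their poses are not given: they have to be found in the camera images.
- red_mid (a point): Centre of the red module (0.22 kg, may be absent), 38 mm above its underside; x to the nose, z up. Body 32 wide (y), 36 high, 120 long: flat rear at x -60, nose tapering from 32 wide at x +24 to 9 at the tip, x +60. On top a white lifting rib with red stripe, 12 thick (y), x -25 to +25, from 36 to 76 mm above the underside. Starts upright on the 3 mm green mat.
- red_nose (a point): Nose tip of the red module, 60 mm ahead of its centre, 18 mm above its underside.
- home_red (a point): Fixed to the grey bay: where the red module's centre is when fully home (on the board, nose tip at the back wall, 61 mm further in), in line with the red tile on that wall. x into the bay, z up. The gap itself may lie up to 15 mm aside (y), wherever its neighbours stand. Wall and tile are 60 mm high; no floor, no roof; bay fixed to the board.
- yellow_mid (a point): Centre of the yellow module (0.22 kg, may be absent), 38 mm above its underside; x to the nose, z up. Body 32 wide (y), 36 high, 120 long: flat rear at x -60, nose tapering from 32 wide at x +24 to 9 at the tip, x +60. On top a white lifting rib with yellow stripe, 12 thick (y), x -25 to +25, from 36 to 76 mm above the underside. Starts upright on the 3 mm green mat.
- yellow_nose (a point): Nose tip of the yellow module, 60 mm ahead of its centre, 18 mm above its underside.
- home_yellow (a point): Fixed to the grey bay: where the yellow module's centre is when fully home (on the board, nose tip at the back wall, 61 mm further in), in line with the yellow tile on that wall. x into the bay, z up. The gap itself may lie up to 15 mm aside (y), wherever its neighbours stand. Wall and tile are 60 mm high; no floor, no roof; bay fixed to the board.
- blue_mid (a point): Centre of the blue module (0.22 kg, may be absent), 38 mm above its underside; x to the nose, z up. Body 32 wide (y), 36 high, 120 long: flat rear at x -60, nose tapering from 32 wide at x +24 to 9 at the tip, x +60. On top a white lifting rib with blue stripe, 12 thick (y), x -25 to +25, from 36 to 76 mm above the underside. Starts upright on the 3 mm green mat.
- blue_nose (a point): Nose tip of the blue module, 60 mm ahead of its centre, 18 mm above its underside.
- home_blue (a point): Fixed to the grey bay: where the blue module's centre is when fully home (on the board, nose tip at the back wall, 61 mm further in), in line with the blue tile on that wall. x into the bay, z up. The gap itself may lie up to 15 mm aside (y), wherever its neighbours stand. Wall and tile are 60 mm high; no floor, no roof; bay fixed to the board.
- black_mid (a point): Centre of the black module (0.22 kg, may be absent), 38 mm above its underside; x to the nose, z up. Body 32 wide (y), 36 high, 120 long: flat rear at x -60, nose tapering from 32 wide at x +24 to 9 at the tip, x +60. On top a white lifting rib with black stripe, 12 thick (y), x -25 to +25, from 36 to 76 mm above the underside. Starts upright on the 3 mm green mat.
- black_nose (a point): Nose tip of the black module, 60 mm ahead of its centre, 18 mm above its underside.
- home_black (a point): Fixed to the grey bay: where the black module's centre is when fully home (on the board, nose tip at the back wall, 61 mm further in), in line with the black tile on that wall. x into the bay, z up. The gap itself may lie up to 15 mm aside (y), wherever its neighbours stand. Wall and tile are 60 mm high; no floor, no roof; bay fixed to the board.
- n1_mid (a point): Middle of filed neighbour 1 of 5, nominally at y +80 mm, beside red, from the bay's midline (between home_yellow and home_blue): grey block 16 wide (y), 34 high, x -55 (rounded front) to +55, axes as home_red. Slides sideways only, stiffly (1.5 N), stays where pushed. Gaps start 21 to 27 mm wide (filling one may narrow the next); modules push them open to 32. There is room for all.
- n2_mid (a point): Middle of filed neighbour 2 of 5, nominally at y +40, between red and yellow, from the bay's midline (between home_yellow and home_blue): grey block 16 wide (y), 34 high, x -55 (rounded front) to +55, axes as home_red. Slides sideways only, stiffly (1.5 N), stays where pushed. Gaps start 21 to 27 mm wide (filling one may narrow the next); modules push them open to 32. There is room for all.
- n3_mid (a point): Middle of filed neighbour 3 of 5, nominally at y 0, between yellow and blue, from the bay's midline (between home_yellow and home_blue): grey block 16 wide (y), 34 high, x -55 (rounded front) to +55, axes as home_red. Slides sideways only, stiffly (1.5 N), stays where pushed. Gaps start 21 to 27 mm wide (filling one may narrow the next); modules push them open to 32. There is room for all.
- n4_mid (a point): Middle of filed neighbour 4 of 5, nominally at y -40, between blue and black, from the bay's midline (between home_yellow and home_blue): grey block 16 wide (y), 34 high, x -55 (rounded front) to +55, axes as home_red. Slides sideways only, stiffly (1.5 N), stays where pushed. Gaps start 21 to 27 mm wide (filling one may narrow the next); modules push them open to 32. There is room for all.
- n5_mid (a point): Middle of filed neighbour 5 of 5, nominally at y -80, beside black, from the bay's midline (between home_yellow and home_blue): grey block 16 wide (y), 34 high, x -55 (rounded front) to +55, axes as home_red. Slides sideways only, stiffly (1.5 N), stays where pushed. Gaps start 21 to 27 mm wide (filling one may narrow the next); modules push them open to 32. There is room for all.
- gate (a joint): Angle of the bar across the bay's front: 0 = closed in its steel catch (hard stop), up to 2.2 as it swings out from the bay, anticlockwise seen from above. Upright stiff hinge (0.08 N m), stays where left; starts 0 to 0.2. Bar 12 thick, 274 long, 16 to 36 mm above the board; closed, it clears the rear of a fully home module by 7 mm.
- gate_hinge (a point): On the hinge axis of the gate bar, 72 mm above the board, on the black side of the bay's front.
- gate_knob (a point): Upright black round knob on the gate bar, 18 mm in diameter, 228 mm from the hinge; it stands from 36 to 92 mm above the board, this point at 72 mm. At gate 0 the direction from hinge to knob is the bay's +y (from black to red).
- tweezers: Black tray 130 x 60 x 12 mm with steel tweezers, a bystander; origin under its centre.
- magnifier: White magnifier on a round base 90 mm across, 180 mm high, a bystander; origin under its base.
- project_box: Closed grey project box 80 x 120 x 45 mm, a bystander; origin under its centre.
Mind the look-alikes: they are no part of the job. Several things look just like the part that bears blue_mid: the one meant starts nearest to the robot's base.

How it is judged:
On the way:
1. the gate bar is swung wide open (beyond 1.2 rad) (value of joint gate above 1.2 rad), for 0.1 s.
At the end, for the whole second after the job is handed in: Every module present stands upright on the board at its own home point: within 10 mm of full depth, within 18 mm sideways, within 8 mm in height and within 0.12 rad of the bay's direction, nose inwards; the gate bar is within 0.05 rad of closed (x of red_mid in the frame of home_red between -0.01 and 0.008 m and y of red_mid in the frame of home_red between -0.018 and 0.018 m and z of red_mid in the frame of home_red between -0.008 and 0.008 m and angle between each of red_mid, yellow_mid, blue_mid, black_mid's own z axis and vertical below 0.12 rad and angle between the x axis of red_mid and the x axis of home_red, either way round below 0.12 rad and x of red_nose in the frame of home_red above 0.03 m and x of yellow_mid in the frame of home_yellow between -0.01 and 0.008 m and y of yellow_mid in the frame of home_yellow between -0.018 and 0.018 m and z of yellow_mid in the frame of home_yellow between -0.008 and 0.008 m and angle between the x axis of yellow_mid and the x axis of home_yellow, either way round below 0.12 rad and x of yellow_nose in the frame of home_yellow above 0.03 m and x of blue_mid in the frame of home_blue between -0.01 and 0.008 m and y of blue_mid in the frame of home_blue between -0.018 and 0.018 m and z of blue_mid in the frame of home_blue between -0.008 and 0.008 m and angle between the x axis of blue_mid and the x axis of home_blue, either way round below 0.12 rad and x of blue_nose in the frame of home_blue above 0.03 m and x of black_mid in the frame of home_black between -0.01 and 0.008 m and y of black_mid in the frame of home_black between -0.018 and 0.018 m and z of black_mid in the frame of home_black between -0.008 and 0.008 m and angle between the x axis of black_mid and the x axis of home_black, either way round below 0.12 rad and x of black_nose in the frame of home_black above 0.03 m and value of joint gate below 0.05 rad); the robot touches nothing.
It fails at once if the tweezers is moved by more than 40 mm (distance of tweezers from where it was at the start of the episode above 0.04 m).
It fails at once if the magnifier is moved by more than 40 mm (distance of magnifier from where it was at the start of the episode above 0.04 m).
It fails at once if the project box is moved by more than 40 mm (distance of project_box from where it was at the start of the episode above 0.04 m).
Of red, yellow, blue, black only 3 to 4 are there at a start; the rules pass over those that are not, and their reading is None.
At some moment in a run one of red, yellow, blue, black may be knocked a few centimetres aside while the robot is not near it.
Once in a run the grip may slacken for a moment while it holds something.
It also fails if it takes over 210 s, if anything falls off the work surface, if the arm or the gripper's body presses on something with over 40 N, if the wrist force passes 120 N, or if a joint passes its speed limit or range.

## Working session

There is one attempt and no reset: what is moved stays moved. The work goes in short steps, Python scripts to look and compute and a tool call to move; the robot and the scene stay as the last step left them, time stands still between calls to the robot, and variables do not carry over. Pictures are saved under pics/ and viewed, at most 14 in all, crops included, and the job is handed in when it is done.

Besides the shell and the picture viewer there is one more tool, called after "Request:" as name(argument=value, ...) on one line, values as JSON. step_arm: Moves the arm, as the interface text tells. Scaled input: -1 to 1 covers 0.5 m each way for a shift and pi/4 rad each way for a turn. Its arguments: {"type":"object","properties":{"targets":{"type":"string"}},"required":["targets"]}

```bash
ls; mkdir -p pics; python3 - <<'E'
from workcell import bot
import cv2,numpy as np
np.set_printoptions(precision=4,suppress=True)
for n in("top","side"):
    im=bot.camera(n); cv2.imwrite(f"pics/{n}0.png",cv2.cvtColor(im,cv2.COLOR_RGB2BGR)); print(n,bot.camera_info(n))
print(bot.get_obs(),bot.grip_point_offset)
E
```

```text
pics
top {'vertical_fov': 48.54802867793683, 'cx': 280.0825774523766, 'cy': 211.4778001754559, 'pose': array([[-0.0311,  0.976 , -0.2154,  0.2513],
       [-0.9995, -0.0291,  0.0123, -0.0764],
       [ 0.0057,  0.2157,  0.9764,  1.5853],
       [ 0.    ,  0.    ,  0.    ,  1.    ]])}
side {'vertical_fov': 51.54104357152148, 'cx': 276.7194078198954, 'cy': 205.1444264791847, 'pose': array([[-0.9804,  0.1422, -0.1361,  0.4111],
       [-0.1967, -0.7353,  0.6486,  0.784 ],
       [-0.0078,  0.6627,  0.7489,  1.0566],
       [ 0.    ,  0.    ,  0.    ,  1.    ]])}
{'clock': 0.1, 'joint_pos': array([1.34  , 0.2413, 0.0038, 1.3352, 0.    , 1.5708]), 'joint_vel': array([-0.0009, -0.0041,  0.0031,  0.0001,  0.0005, -0.0006]), 'tau': array([ -0.0004, -37.3139,  25.301 ,   0.0109,  -0.0001,   0.    ]), 'eef_pos': array([0.1142, 0.4862, 0.2305]), 'tool_rot': array([ 0.1152,  0.9933, -0.001 , -0.0001]), 'ft_force': array([ 0.3387, -0.2405,  0.2469]), 'ft_torque': array([ 0.0002,  0.0024, -0.0262]), 'grasp_force': 0.0, 'grip_width': 0.08541610829597658} 0.0187
```

View pics/top0.png

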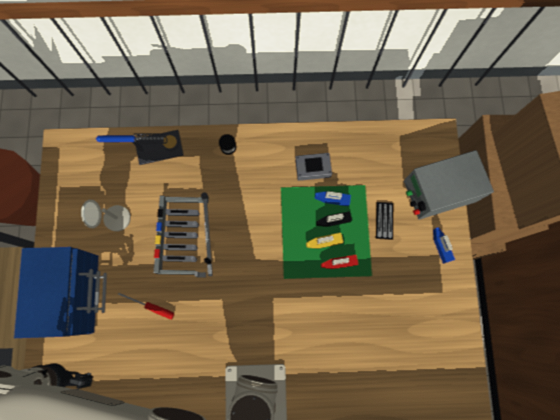

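View pics/side0.png

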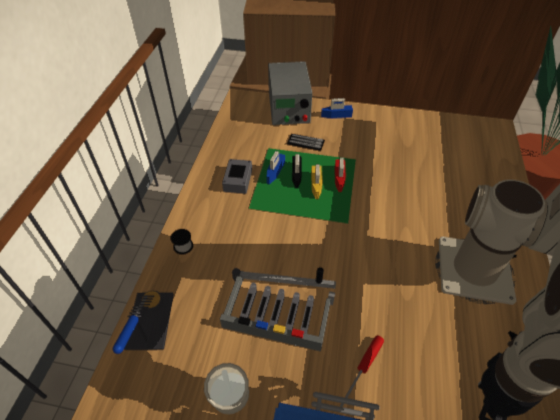

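The top view shows the bay at about (183,235), with its opening to the right. The mat is at (325,230) with blue (333,197), black (335,217), yellow (325,240) and red (340,262). Possible blue look-alikes are the mat blue (333,197) and the stray blue (443,245) off the mat. I'll check both in a crop and compare their distance from the base.

```bash
cat > h.py <<'E'
from workcell import bot
import cv2,numpy as np
np.set_printoptions(precision=4,suppress=True)
def ray(n,u,v):
    i=bot.camera_info(n);f=210/np.tan(np.radians(i["vertical_fov"])/2)
    P=np.array(i["pose"]);return P[:3,3],P[:3,:3]@np.array([(u-i["cx"])/f,-(v-i["cy"])/f,-1.])
def pt(n,u,v,z):
    o,d=ray(n,u,v);return o+d*(z-o[2])/d[2]
def px(n,p):
    i=bot.camera_info(n);f=210/np.tan(np.radians(i["vertical_fov"])/2)
    P=np.array(i["pose"]);q=P[:3,:3].T@(np.array(p)-P[:3,3]);return np.array([i["cx"]-f*q[0]/q[2],i["cy"]+f*q[1]/q[2]])
def two(u,v,a,b):
    o,d=ray("top",u,v);p,e=ray("side",a,b)
    s=np.linalg.lstsq(np.c_[d,-e],p-o,rcond=None)[0];A=o+s[0]*d;B=p+s[1]*e
    return (A+B)/2,np.linalg.norm(A-B)
def snap(n,name): 
    im=cv2.cvtColor(bot.camera(n),cv2.COLOR_RGB2BGR);cv2.imwrite(f"pics/{name}.png",im);return im
def crop(im,x0,y0,x1,y1,k,name): cv2.imwrite(f"pics/{name}.png",cv2.resize(im[y0:y1,x0:x1],None,fx=k,fy=k,interpolation=cv2.INTER_CUBIC))
E
python3 - <<'E'
from h import *
t=cv2.imread("pics/top0.png");s=cv2.imread("pics/side0.png")
a=cv2.resize(t[185:285,145:225],None,fx=5,fy=5,interpolation=cv2.INTER_CUBIC)
b=cv2.resize(t[180:280,275:355+0],None,fx=5,fy=5,interpolation=cv2.INTER_CUBIC)
cv2.imwrite("pics/c1.png",np.hstack([a,b[:, :400]]))
crop(s,210,255,345,355,5,"c2")
for u,v in((333,197),(443,245)):
    p=pt("top",u,v,.06);print(p,np.hypot(*p[:2]))
E
```

```text
[ 0.6325 -0.2759  0.06  ] 0.6900757838294921
[ 0.4581 -0.6309  0.06  ] 0.7796736629457219
```

View pics/c1.png

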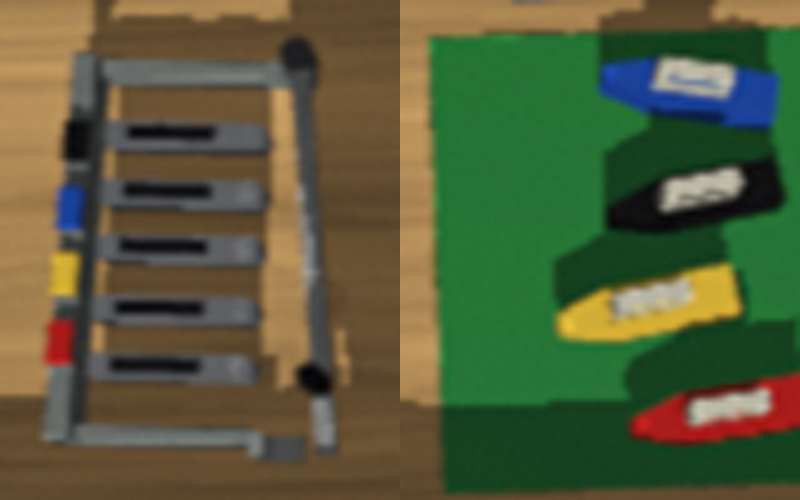

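View pics/c2.png

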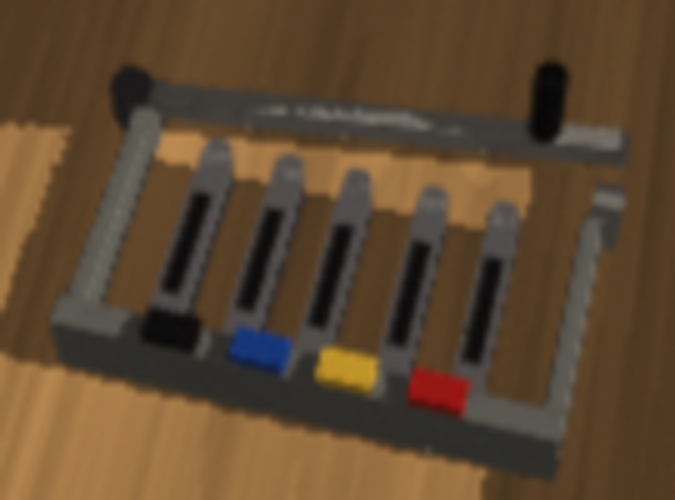

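The crops show all four tiles, in bay order black, blue, yellow, red from far x to near x. The knob is at about (208,260) in the top view and the hinge cap at (204,196). The noses on the mat point toward the bay. The mat blue is 0.69 m from the base and the stray one 0.78 m, so the mat blue is the one meant. Next I'll measure.

```bash
cat >> h.py <<'E'
def masks(im):
    h=cv2.cvtColor(im,cv2.COLOR_BGR2HSV);R=lambda a,b:cv2.inRange(h,a,b)
    return {"red":R((0,150,70),(8,255,255))|R((172,150,70),(180,255,255)),"yellow":R((20,130,120),(32,255,255)),
      "blue":R((105,150,60),(125,255,255)),"black":R((0,0,0),(180,255,40)),"white":R((0,0,130),(180,60,255)),"grey":R((100,15,60),(180,70,175))}
def blobs(m,x0,y0,x1,y1,amin=8):
    mm=np.zeros_like(m);mm[y0:y1,x0:x1]=m[y0:y1,x0:x1]
    n,l,s,c=cv2.connectedComponentsWithStats(mm)
    return [(c[i],s[i],np.argwhere(l==i)[:,::-1].astype(float)) for i in range(1,n) if s[i][4]>=amin]
E
python3 - <<'E'
from h import *
t=cv2.imread("pics/top0.png");s=cv2.imread("pics/side0.png")
M=masks(t);S=masks(s)
for c in("red","yellow","blue","black"):
    print(c)
    for b in blobs(M[c],150,185,172,280): print(" tile top",b[0],b[1],pt("top",*b[0],.06))
    for b in blobs(S[c],210,300,345,345): print(" tile side",b[0],b[1],pt("side",*b[0],.06))
    for b in blobs(M[c],275,180,375,285): 
        P=b[2];l=P[P[:,0].argmin()];r=P[P[:,0].argmax()]
        print(" mod",b[0],b[1],pt("top",*b[0],.03)[:2],"L",l,pt("top",*l,.03)[:2],"R",r,pt("top",*r,.03)[:2])
for b in blobs(M["white"],275,180,375,285):
    (cx,cy),wh,a=cv2.minAreaRect(b[2].astype(np.float32)); print("rib",b[0],b[1][4],pt("top",*b[0],.065)[:2],wh,a)
for b in blobs(M["black"],195,185,225,280): print("blk top",b[0],b[1],pt("top",*b[0],.08))
for b in blobs(S["black"],225,262,345,290): print("blk side",b[0],b[1],pt("side",*b[0],.07))
print("knob",two(145+313/5,185+378/5,210+548/5,255+100/5)); print("hinge",two(145+297/5,185+52/5,210+133/5,255+92/5))
# neighbour front ends (top crop px), z=.034
for u,v in((262,137),(262,195),(258,250),(252,313),(248,370)): print("nfront",pt("top",145+u/5,185+v/5,.034))
for u,v in((106,137),(103,191),(100,246),(95,308),(92,366)): print("nback",pt("top",145+u/5,185+v/5,.034))
E
```

```text
red
 tile top [156.6531 253.1224] [154 249   6   9  49] [0.4598 0.314  0.06  ]
 tile side [297.087  332.6304] [291 328  13  10  92] [0.4624 0.3168 0.06  ]
 mod [340.3943 262.5772] [321 255  37  14 246] [ 0.4136 -0.292 ] L [321. 264.] [ 0.4108 -0.2269] R [357. 260.] [ 0.4205 -0.3481]
yellow
 tile top [157.16 239.1 ] [154 235   7   9  50] [0.5064 0.3135 0.06  ]
 tile side [279.037  328.1235] [273 324  13   9  81] [0.5076 0.3138 0.06  ]
 mod [325.2769 241.5077] [306 233  37  15 260] [ 0.4861 -0.2452] L [306. 243.] [ 0.483  -0.1799] R [342. 239.] [ 0.4929 -0.3021]
blue
 tile top [158.9524 226.0952] [157 222   5   9  42] [0.55   0.3087 0.06  ]
 tile side [261.3836 324.5616] [256 321  12   8  73] [0.5521 0.313  0.06  ]
 mod [333.3512 198.8678] [315 192  35  14 242] [ 0.6333 -0.2807] L [315. 194.] [ 0.6525 -0.2183] R [349. 195.] [ 0.6455 -0.3355]
black
 tile top [160.625 212.425] [158 209   6   8  40] [0.5964 0.3043 0.06  ]
 tile top [169.5 257.5] [168 257   4   2   8] [0.4441 0.2716 0.06  ]
 tile side [245.8605 305.9535] [243 300   7  13  43] [0.602 0.271 0.06 ]
 tile side [261.0714 307.85
[... 890 characters left out ...]
  6   6  28] [0.6451 0.1555 0.08  ]
blk top [207.5862 260.5862] [205 258   6   6  29] [0.4278 0.144  0.08  ]
blk side [235.5926 272.963 ] [233 269   7  11  54] [0.6506 0.1869 0.07  ]
blk side [319.087  275.2065] [316 268   7  16  92] [0.4315 0.1512 0.07  ]
knob (array([0.4301, 0.1463, 0.0637]), np.float64(0.0006741043598268335))
hinge (array([0.6582, 0.1629, 0.0292]), np.float64(0.0016269670709575883))
nfront [0.5987 0.1857 0.034 ]
nfront [0.5584 0.1855 0.034 ]
nfront [0.5207 0.1879 0.034 ]
nfront [0.4781 0.1916 0.034 ]
nfront [0.4399 0.1939 0.034 ]
nback [0.6018 0.2918 0.034 ]
nback [0.5644 0.2931 0.034 ]
nback [0.5267 0.2943 0.034 ]
nback [0.4846 0.2967 0.034 ]
nback [0.4457 0.2978 0.034 ]
```

Tiles, neighbours, gate and modules agree across the two views. The bay's inward axis is about (0.055, 0.9985), the gate is at about 0.11 rad, and the hinge is near (0.657, 0.160). I'm moving to above the knob at (0.430, 0.146).

Request:
step_arm(targets="0 0.06 -0.06 0 0 0 -0.12;0 0.12 -0.12 0 0 0 -0.25;0 0.18 -0.18 0 0 0 -0.37;0 0.24 -0.24 0 0 0 -0.5;0 0.3 -0.3 0 0 0 -0.62;0 0.36 -0.36 0 0 0 -0.75;0 0.42 -0.42 0 0 0 -0.87;0 0.48 -0.48 0 0 0 -1;0 0.5 -0.5 0 0 0 -1;0 0.5 -0.5 0 0 0 -1")

```text
clock: 0.93
eef_pos: [0.3666, 0.2338, 0.2309]
tool_rot: [0.489, 0.872, -0.0, 0.0]
ft_force: [-0.5, -0.0, 0.4]
grip_width: 0.0426
grasp_force: 0.0
```

Request:
step_arm(targets="0 0.06 -0.05 0 0 0 -0.13;0 0.12 -0.11 0 0 0 -0.27;0 0.128 -0.176 -0.04 0 0 -0.4;0 0.128 -0.176 -0.12 0 0 -0.53;0 0.128 -0.176 -0.18 0 0 -0.66;0 0.128 -0.176 -0.18 0 0 -0.769;0 0.128 -0.176 -0.18 0 0 -0.769;0 0.128 -0.176 -0.18 0 0 -0.769")

```text
clock: 1.6
eef_pos: [0.4281, 0.1493, 0.1412]
tool_rot: [0.723, 0.691, -0.0, -0.0]
ft_force: [-0.5, -0.3, 0.3]
grip_width: 0.0428
grasp_force: 0.0
```

```bash
python3 - <<'E'
from h import *
o=bot.get_obs();print(o["eef_pos"],o["joint_pos"]);im=snap("side","s1");crop(im,210,190,350,310,5,"s1c")
E
```

```text
[0.4281 0.1493 0.1412] [ 0.3354  0.2131 -0.2759  1.0825  0.0002  1.9524]
```

View pics/s1c.png

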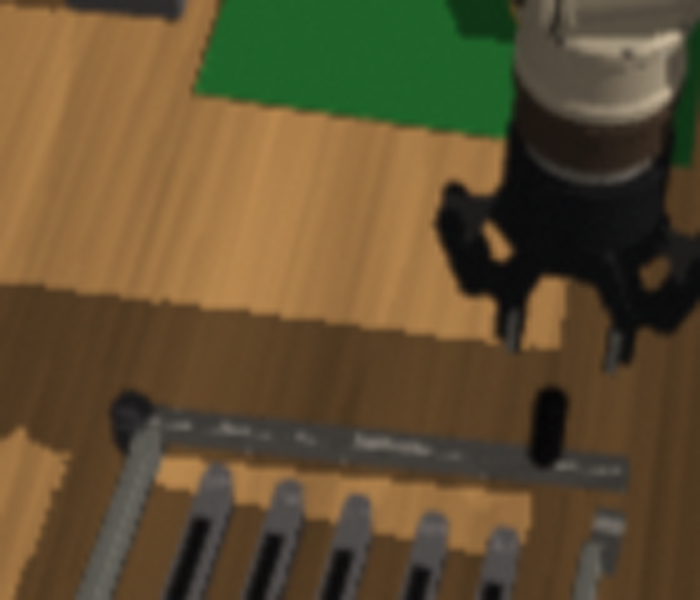

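The crop shows the fingers straddling the line of the knob at crop pixel (548,425), and the gate is slightly ajar. Now I'll descend and grip.

Request:
step_arm(targets="0 0.002 -0.004 -0.08 0 0 0;0 0.003 -0.006 -0.15 0 0 0;0 0.003 -0.006 -0.186 0 0 0;-1 0.003 -0.006 -0.186 0 0 0;-1 0.003 -0.006 -0.186 0 0 0;-1 0.003 -0.006 -0.186 0 0 0;-1 0.003 -0.006 -0.186 0 0 0;-1 0.003 -0.006 -0.186 0 0 0")

```text
clock: 2.32
eef_pos: [0.4309, 0.1463, 0.0492]
tool_rot: [0.724, 0.69, 0.001, 0.0]
ft_force: [2.1, 1.2, -8.6]
grip_width: 0.0165
grasp_force: 59.2
```

```bash
python3 - <<'E'
import numpy as np
for t0,t1 in((183.5,229),(229,274.5)):
    a=np.radians(np.linspace(t0,t1,10)[1:]);b=np.radians(t0)
    print(";".join("-1 %.3f %.3f 0 0 0 0"%(.456*(np.cos(x)-np.cos(b)),.456*(np.sin(x)-np.sin(b))) for x in a))
E
```

```text
-1 0.004 -0.040 0 0 0 0;-1 0.012 -0.079 0 0 0 0;-1 0.023 -0.118 0 0 0 0;-1 0.038 -0.156 0 0 0 0;-1 0.055 -0.192 0 0 0 0;-1 0.076 -0.226 0 0 0 0;-1 0.100 -0.258 0 0 0 0;-1 0.127 -0.289 0 0 0 0;-1 0.156 -0.316 0 0 0 0
-1 0.031 -0.025 0 0 0 0;-1 0.065 -0.047 0 0 0 0;-1 0.100 -0.066 0 0 0 0;-1 0.137 -0.082 0 0 0 0;-1 0.176 -0.095 0 0 0 0;-1 0.215 -0.104 0 0 0 0;-1 0.255 -0.110 0 0 0 0;-1 0.295 -0.112 0 0 0 0;-1 0.335 -0.110 0 0 0 0
```

Request:
step_arm(targets="-1 0.004 -0.040 0 0 0 0;-1 0.012 -0.079 0 0 0 0;-1 0.023 -0.118 0 0 0 0;-1 0.038 -0.156 0 0 0 0;-1 0.055 -0.192 0 0 0 0;-1 0.076 -0.226 0 0 0 0;-1 0.100 -0.258 0 0 0 0;-1 0.127 -0.289 0 0 0 0;-1 0.156 -0.316 0 0 0 0;-1 0.156 -0.316 0 0 0 0")

```text
clock: 3.15
eef_pos: [0.5081, -0.0161, 0.0491]
tool_rot: [0.725, 0.688, -0.002, 0.001]
ft_force: [-5.3, -5.5, 3.0]
grip_width: 0.0167
grasp_force: 61.1
```

Request:
step_arm(targets="-1 0.031 -0.025 0 0 0 0;-1 0.065 -0.047 0 0 0 0;-1 0.100 -0.066 0 0 0 0;-1 0.137 -0.082 0 0 0 0;-1 0.176 -0.095 0 0 0 0;-1 0.215 -0.104 0 0 0 0;-1 0.255 -0.110 0 0 0 0;-1 0.295 -0.112 0 0 0 0;-1 0.335 -0.110 0 0 0 0;-1 0.335 -0.110 0 0 0 0")

```text
clock: 3.98
eef_pos: [0.6786, -0.0685, 0.0491]
tool_rot: [0.724, 0.689, 0.0, 0.002]
ft_force: [0.6, -3.5, -0.5]
grip_width: 0.0168
grasp_force: 60.9
```

Request:
step_arm(targets="0 0 0 0 0 0 0;0 0 0 0 0 0 0;0 0 0 0 0 0 0;0 0 0 0.08 0 0 0;0 0 0 0.16 0 0 0;0 -0.08 0.05 0.24 0 0 0;0 -0.16 0.12 0.24 0 0 0;0 -0.2 0.2 0.24 0 0 0;0 -0.2 0.26 0.24 0 0 0;0 -0.2 0.26 0.24 0 0 0")

```text
clock: 4.82
eef_pos: [0.5726, 0.0669, 0.1706]
tool_rot: [0.723, 0.691, 0.002, -0.0]
ft_force: [0.8, -0.1, 1.0]
grip_width: 0.0425
grasp_force: 0.0
```

```bash
cat >> h.py <<'E'
def mods(names=("red","yellow","blue","black"),tag="x"):
    """side and top: rib white blob nearest each colour body; rib pos by plane z=.062 in both views; yaw from body axis"""
    T,S=snap("top","t"+tag),snap("side","s"+tag)
    for n,im,box in(("top",T,(230,140,400,330)),("side",S,(200,130,400,260))):
        M=masks(im);W=blobs(M["white"],*box)
        for c in names:
            B=blobs(M[c],*box,amin=100)
            for b in B:
                w=min(W,key=lambda q:np.linalg.norm(q[0]-b[0]),default=None)
                if w is None or np.linalg.norm(w[0]-b[0])>14: continue
                P=b[2];Q=np.array([pt(n,*p,.03)[:2] for p in np.r_[P,w[2]]]);v=np.linalg.svd(Q-Q.mean(0))[2][0]
                R=np.array([pt(n,*p,.06)[:2] for p in w[2]]);r=np.linalg.svd(R-R.mean(0))[2][0]
                f=lambda v:np.degrees(np.arctan2(v[1],v[0]))%180
                print(n,c,"rib",pt(n,*w[0],.058)[:2],"axis deg body %.1f rib %.1f"%(f(v),f(r)),"area",b[1][4],w[1][4],"px",b[0])
E
python3 -c "
from h import *
o=bot.get_obs();print(o['eef_pos'],o['grip_width']);mods(tag='2')"
```

```text
[0.5726 0.0669 0.1706] 0.04249986020549482
top red rib [ 0.4166 -0.2879] axis deg body 97.7 rib 98.7 area 247 58 px [340.3563 262.6235]
top yellow rib [ 0.4909 -0.2408] axis deg body 100.8 rib 101.5 area 249 54 px [325.1325 241.5341]
top blue rib [ 0.6396 -0.2782] axis deg body 79.8 rib 83.6 area 241 92 px [333.361  198.8506]
top black rib [ 0.5635 -0.2781] axis deg body 101.1 rib 101.8 area 223 65 px [333.8969 220.4126]
side red rib [ 0.4176 -0.3054] axis deg body 96.6 rib 96.7 area 187 21 px [339.7112 175.9305]
```

Request:
step_arm(targets="0 0 -0.08 0 0 0 0.1;0 0 -0.16 0 0 0 0.2;0 0 -0.24 0 0 0 0.309;0 0 -0.32 0 0 0 0.309;0 0 -0.4 0 0 0 0.309;0 -0.01 -0.48 0 0 0 0.309;0 -0.018 -0.56 0 0 0 0.309;0 -0.018 -0.64 0 0 0 0.309;0 -0.018 -0.69 0 0 0 0.309;0 -0.018 -0.69 0 0 0 0.309")

```text
clock: 5.75
eef_pos: [0.5651, -0.2894, 0.1681]
tool_rot: [0.639, 0.769, -0.001, 0.001]
ft_force: [0.6, 0.9, -0.3]
grip_width: 0.0429
grasp_force: 0.0
```

Request:
step_arm(targets="0 0 0 -0.07 0 0 0;0 0 0 -0.14 0 0 0;0 0 0 -0.2 0 0 0;0 0 0 -0.247 0 0 0;0 0 0 -0.247 0 0 0;-1 0 0 -0.247 0 0 0;-1 0 0 -0.247 0 0 0;-1 0 0 -0.247 0 0 0;-1 0 0 -0.247 0 0 0;-1 0 0 -0.247 0 0 0")

```text
clock: 6.58
eef_pos: [0.5675, -0.2826, 0.0465]
tool_rot: [0.635, 0.772, 0.0, 0.001]
ft_force: [0.2, -0.2, 1.8]
grip_width: 0.0111
grasp_force: 59.9
```

Request:
step_arm(targets="-1 0 0 0.07 0 0 0;-1 0 0.02 0.08 0 0 0;-1 0 0.1 0.08 0 0 -0.08;-1 0 0.18 0.08 0 0 -0.16;-1 0 0.26 0.08 0 0 -0.24;-1 0 0.34 0.08 0 0 -0.317;-1 0.005 0.42 0.08 0 0 -0.317;-1 0.011 0.5 0.08 0 0 -0.317;-1 0.011 0.58 0.08 0 0 -0.317;-1 0.011 0.64 0.08 0 0 -0.317")

```text
clock: 7.42
eef_pos: [0.572, 0.0415, 0.0856]
tool_rot: [0.726, 0.688, 0.001, 0.0]
ft_force: [-0.3, -0.1, -2.2]
grip_width: 0.0113
grasp_force: 59.3
```

Request:
step_arm(targets="-1 0 0.07 0 0 0 0;-1 0 0.115 -0.04 0 0 0;-1 0 0.115 -0.08 0 0 0;-1 0 0.115 -0.08 0 0 0;-1 0 0.115 -0.08 0 0 0")

```text
clock: 7.83
eef_pos: [0.5714, 0.0961, 0.0447]
tool_rot: [0.726, 0.688, -0.0, -0.0]
ft_force: [0.0, -0.3, -1.1]
grip_width: 0.0112
grasp_force: 60.4
```

```bash
python3 - <<'E'
from h import *
o=bot.get_obs();print(o["eef_pos"],o["tool_rot"],o["grip_width"]);im=snap("side","s3");crop(im,200,200,350,340,4,"s3c")
im=snap("top","t3");a=cv2.imread("pics/s3c.png");b=cv2.resize(im[180:285,150:200+35],None,fx=5,fy=5)
cv2.imwrite("pics/c3.png",np.hstack([a[:525,:375],b]))
E
```

```text
[0.5714 0.0961 0.0447] [ 0.7259  0.6878 -0.0003 -0.    ] 0.011209329168618588
```

View pics/c3.png

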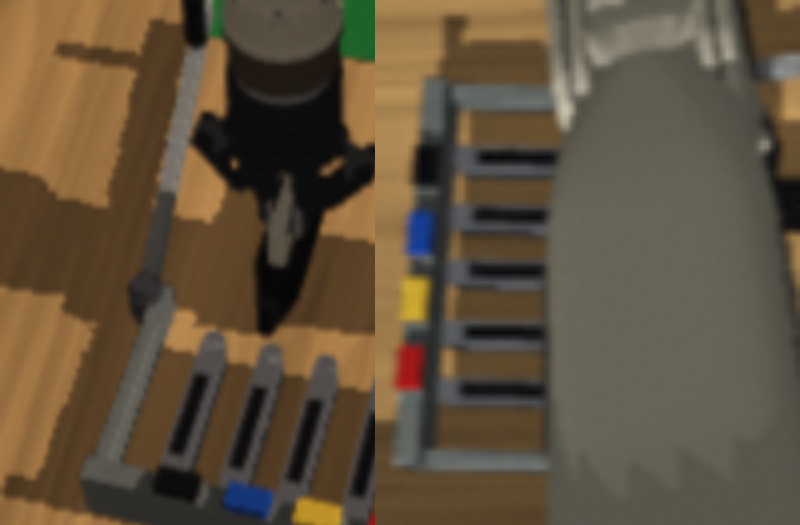

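The nose tip is at side pixel (266,282), with n5's front near (253,285) and n4's near (267,288). The nose looks closer to n4 than I planned, so I'm checking numerically.

```bash
python3 - <<'E'
from h import *
print("nose",pt("side",266.3,282.3,.036))
s=cv2.imread("pics/side0.png")
# slots (dark) and rounded fronts in side0, crop c2 coordinates
for u,v in((217,152),(288,166),(356,180),(433,198),(504,212)): print("nfront side",pt("side",210+u/5,255+v/5,.034))
for nm,n,box in(("side0","side",(225,290,325,335)),("top0","top",(165,205,200,265))):
    im=cv2.imread(f"pics/{nm}.png");m=cv2.inRange(cv2.cvtColor(im,cv2.COLOR_BGR2HSV),(0,0,0),(180,255,50))
    for b in blobs(m,*box,amin=15): print(n,b[0],b[1][4],pt(n,*b[0],.034)[:2])
E
```

```text
nose [0.5694 0.1791 0.036 ]
nfront side [0.6019 0.194  0.034 ]
nfront side [0.5624 0.1951 0.034 ]
nfront side [0.525  0.1965 0.034 ]
nfront side [0.4828 0.1993 0.034 ]
nfront side [0.4446 0.2003 0.034 ]
side [246.7089 303.3165] 79 [0.6066 0.2498]
side [261.5063 306.3797] 79 [0.5666 0.251 ]
side [275.5926 309.8765] 81 [0.5287 0.2538]
side [291.358  313.1235] 81 [0.487 0.255]
side [305.9268 316.9268] 82 [0.4486 0.2583]
side [247.3795 326.8045] 440 [0.5891 0.3134]
top [178.6735 211.    ] 49 [0.6055 0.2495]
top [178.5526 222.6579] 38 [0.565  0.2493]
top [177.5532 233.9149] 47 [0.5264 0.252 ]
top [176.3265 246.    ] 49 [0.4854 0.2555]
top [175.6486 257.5405] 37 [0.4467 0.2571]
```

The visible tip is the bottom of the nose, so the arm and camera agree. The neighbours' slots put the gap centres about 4 mm further in +x than my first estimate: black .586, blue .547, yellow .507, red .467 at y .25. I'm inserting black with that shift.

Request:
step_arm(targets="-1 0.012 0.02 0 0 0 0;-1 0.014 0.06 0 0 0 0;-1 0.018 0.1 0 0 0 0;-1 0.024 0.13 0 0 0 0;-1 0.032 0.17 0 0 0 0;-1 0.04 0.2 0 0 0 0;-1 0.046 0.23 0 0 0 0;-1 0.05 0.25 0 0 0 0;-1 0.05 0.25 0 0 0 0")

```text
clock: 8.68
eef_pos: [0.5973, 0.2227, 0.0448]
tool_rot: [0.726, 0.688, 0.001, -0.0]
ft_force: [-0.3, 0.6, -1.0]
grip_width: 0.0111
grasp_force: 60.5
```

Request:
step_arm(targets="-1 0 0.012 0 0 0 0;-1 0.001 0.02 0 0 0 0;-1 0.001 0.02 0 0 0 0")

```text
clock: 8.93
eef_pos: [0.5976, 0.2306, 0.045]
tool_rot: [0.726, 0.687, 0.0, -0.0]
ft_force: [-0.2, -0.2, -2.0]
grip_width: 0.0112
grasp_force: 60.5
```

Request:
step_arm(targets="-1 0 0.01 0 0 0 0;-1 0 0.01 0 0 0 0")

```text
clock: 9.1
eef_pos: [0.5976, 0.2338, 0.0452]
tool_rot: [0.727, 0.687, -0.001, 0.001]
ft_force: [-1.4, -4.7, -1.9]
grip_width: 0.0113
grasp_force: 60.7
```

Request:
step_arm(targets="-1 0 0.004 -0.002 0 0 0;-1 0 0.008 -0.003 0 0 0;-1 0 0.008 -0.003 0 0 0")

```text
clock: 9.35
eef_pos: [0.5977, 0.234, 0.0447]
tool_rot: [0.728, 0.686, -0.003, 0.004]
ft_force: [-1.9, -13.4, 7.0]
grip_width: 0.0111
grasp_force: 62.1
```

Request:
step_arm(targets="-1 0 -0.008 0.002 0 0 0;-0.4 0 -0.008 0.002 0 0 0;-0.4 0 -0.008 0.002 0 0 0;-0.4 0 -0.008 0.002 0 0 0;-0.4 0 -0.008 0.08 0 0 0;-0.4 0 -0.008 0.16 0 0 0;-0.4 0 -0.04 0.24 0 0 0;0 0 -0.12 0.26 0 0 0;0 0 -0.2 0.26 0 0 0;0 0 -0.28 0.26 0 0 0")

```text
clock: 10.18
eef_pos: [0.5987, 0.0994, 0.1756]
tool_rot: [0.726, 0.688, 0.002, 0.001]
ft_force: [-0.0, -0.7, 0.1]
grip_width: 0.0427
grasp_force: 0.0
```

```bash
cat >> h.py <<'E'
def bay(im,n="top"):
    m=cv2.inRange(cv2.cvtColor(im,cv2.COLOR_BGR2HSV),(0,0,0),(180,255,50))
    for b in blobs(m,*((165,200,200,268) if n=="top" else (225,285,325,335)),amin=15): print("slot",n,b[1][4],pt(n,*b[0],.034)[:2])
E
python3 -c "
from h import *
o=bot.get_obs();print(o['eef_pos'],o['grip_width']);mods(tag='4')
bay(cv2.imread('pics/t4.png'));s=cv2.imread('pics/s4.png');bay(s,'side');crop(s,210,200,360,350,4,'c4')"
```

```text
[0.5987 0.0994 0.1756] 0.04274136692619772
top red rib [ 0.4166 -0.2879] axis deg body 97.8 rib 98.7 area 246 58 px [340.3415 262.622 ]
top yellow rib [ 0.4908 -0.2402] axis deg body 100.7 rib 100.2 area 250 51 px [325.112 241.54 ]
top blue rib [ 0.6396 -0.2782] axis deg body 80.2 rib 83.6 area 243 92 px [333.2222 198.8642]
side red rib [ 0.4175 -0.3063] axis deg body 96.6 rib 97.2 area 187 18 px [339.7219 175.8877]
side blue rib [ 0.6333 -0.2763] axis deg body 87.8 rib 83.3 area 120 14 px [279.2417 164.75  ]
slot top 16 [0.6231 0.2687]
slot top 65 [0.5952 0.2812]
slot top 18 [0.5644 0.2697]
slot top 19 [0.5271 0.269 ]
slot top 28 [0.4858 0.2693]
slot top 24 [0.4473 0.2689]
slot side 872 [0.5936 0.283 ]
slot side 68 [0.6454 0.2408]
slot side 80 [0.5661 0.2511]
slot side 81 [0.5287 0.2538]
slot side 81 [0.487 0.255]
slot side 84 [0.4485 0.2576]
```

View pics/c4.png

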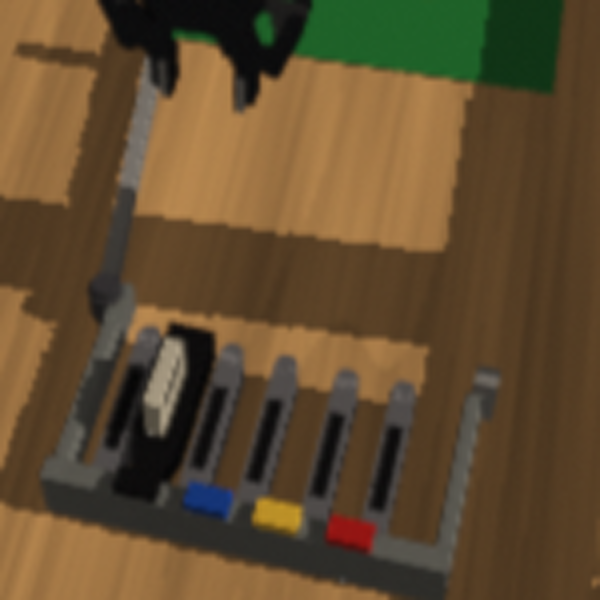

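Request:
step_arm(targets="0 0.01 -0.08 0 0 0 -0.05;0 0.02 -0.16 0 0 0 -0.087;0 0.03 -0.24 0 0 0 -0.087;0 0.04 -0.32 0 0 0 -0.087;0 0.05 -0.4 0 0 0 -0.087;0 0.06 -0.48 0 0 0 -0.087;0 0.07 -0.56 0 0 0 -0.087;0 0.079 -0.64 0 0 0 -0.087;0 0.079 -0.72 0 0 0 -0.087;0 0.079 -0.755 0 0 0 -0.087")

```text
clock: 11.12
eef_pos: [0.637, -0.2827, 0.1726]
tool_rot: [0.751, 0.661, -0.0, 0.001]
ft_force: [-0.1, 0.8, -0.4]
grip_width: 0.0428
grasp_force: 0.0
```

Request:
step_arm(targets="0 0 0 -0.07 0 0 0;0 0 0 -0.14 0 0 0;0 0 0 -0.21 0 0 0;0 0 0 -0.256 0 0 0;0 0 0 -0.256 0 0 0;-1 0 0 -0.256 0 0 0;-1 0 0 -0.256 0 0 0;-1 0 0 -0.256 0 0 0;-1 0 0 -0.256 0 0 0;-1 0 0 -0.256 0 0 0")

```text
clock: 11.95
eef_pos: [0.6383, -0.2784, 0.0475]
tool_rot: [0.749, 0.662, 0.001, 0.002]
ft_force: [0.4, 1.3, 2.4]
grip_width: 0.0111
grasp_force: 60.5
```

Request:
step_arm(targets="-1 0 0 0.07 0 0 0;-1 -0.02 0.02 0.08 0 0 0;-1 -0.05 0.09 0.08 0 0 0.04;-1 -0.08 0.16 0.08 0 0 0.087;-1 -0.11 0.23 0.08 0 0 0.087;-1 -0.14 0.3 0.08 0 0 0.087;-1 -0.17 0.37 0.08 0 0 0.087;-1 -0.197 0.44 0.08 0 0 0.087;-1 -0.197 0.52 0.08 0 0 0.087;-1 -0.197 0.59 0.08 0 0 0.087")

```text
clock: 12.78
eef_pos: [0.5369, 0.0186, 0.0859]
tool_rot: [0.727, 0.687, 0.0, -0.0]
ft_force: [0.5, -0.2, -1.7]
grip_width: 0.0112
grasp_force: 59.9
```

Request:
step_arm(targets="-1 0 0.08 0 0 0 0;-1 0 0.15 -0.04 0 0 0;-1 0 0.15 -0.084 0 0 0;-1 0 0.15 -0.084 0 0 0;-1 0 0.15 -0.084 0 0 0")

```text
clock: 13.2
eef_pos: [0.538, 0.0927, 0.0434]
tool_rot: [0.726, 0.688, -0.0, 0.0]
ft_force: [0.9, -0.1, -2.8]
grip_width: 0.0113
grasp_force: 63.6
```

Request:
step_arm(targets="-1 0.006 0.02 0.003 0 0 0;-1 0.007 0.06 0.003 0 0 0;-1 0.008 0.1 0.003 0 0 0;-1 0.012 0.13 0.003 0 0 0;-1 0.015 0.16 0.003 0 0 0;-1 0.018 0.19 0.003 0 0 0;-1 0.021 0.22 0.003 0 0 0;-1 0.023 0.25 0.003 0 0 0;-1 0.023 0.27 0.003 0 0 0;-1 0.023 0.27 0.003 0 0 0")

```text
clock: 14.03
eef_pos: [0.5499, 0.2301, 0.0447]
tool_rot: [0.725, 0.688, 0.001, -0.001]
ft_force: [-2.0, 1.9, -2.0]
grip_width: 0.0111
grasp_force: 63.7
```

Request:
step_arm(targets="-1 0 0.01 0 0 0 0;-1 0.001 0.02 0 0 0 0;-1 0.001 0.02 0 0 0 0")

```text
clock: 14.28
eef_pos: [0.5502, 0.2373, 0.0447]
tool_rot: [0.726, 0.687, 0.0, -0.0]
ft_force: [-2.2, 0.8, -2.7]
grip_width: 0.011
grasp_force: 63.6
```

Request:
step_arm(targets="-1 0 0.008 -0.001 0 0 0;-1 0.001 0.014 -0.002 0 0 0;-1 0.001 0.014 -0.002 0 0 0")

```text
clock: 14.53
eef_pos: [0.5505, 0.2412, 0.0442]
tool_rot: [0.727, 0.687, -0.002, 0.002]
ft_force: [-4.8, -7.6, 3.0]
grip_width: 0.0109
grasp_force: 64.5
```

Request:
step_arm(targets="-1 0 0.006 -0.001 0 0 0;-1 0 0.006 -0.001 0 0 0")

```text
clock: 14.7
eef_pos: [0.5504, 0.2414, 0.0442]
tool_rot: [0.728, 0.686, -0.004, 0.003]
ft_force: [-5.5, -15.1, 7.7]
grip_width: 0.0111
grasp_force: 65.3
```

Request:
step_arm(targets="-1 0 -0.012 0.001 0 0 0;-0.4 0 -0.012 0.001 0 0 0;-0.4 0 -0.012 0.001 0 0 0;-0.4 0 -0.012 0.001 0 0 0;-0.4 0 -0.012 0.08 0 0 0;-0.4 0 -0.012 0.16 0 0 0;-0.4 0 -0.04 0.24 0 0 0;0 0 -0.12 0.26 0 0 0;0 0 -0.2 0.26 0 0 0;0 0 -0.28 0.26 0 0 0")

```text
clock: 15.53
eef_pos: [0.553, 0.1067, 0.176]
tool_rot: [0.726, 0.688, 0.003, 0.002]
ft_force: [1.2, -0.6, -0.7]
grip_width: 0.0431
grasp_force: 0.0
```

```bash
python3 -c "
from h import *
o=bot.get_obs();print(o['eef_pos'],o['grip_width']);mods(tag='5')
s=cv2.imread('pics/s5.png');bay(s,'side');crop(s,210,140,370,350,2.8,'c5')"
```

```text
[0.553  0.1067 0.176 ] 0.04314438423973034
top red rib [ 0.4166 -0.2879] axis deg body 97.7 rib 98.7 area 245 58 px [340.3959 262.6   ]
top yellow rib [ 0.4907 -0.2404] axis deg body 100.9 rib 101.0 area 251 53 px [325.1753 241.51  ]
side red rib [ 0.418  -0.3086] axis deg body 96.7 rib 96.4 area 186 17 px [339.7151 175.8118]
slot side 915 [0.5925 0.2811]
slot side 77 [0.6461 0.2407]
slot side 84 [0.5269 0.2541]
slot side 81 [0.487 0.255]
slot side 84 [0.4485 0.2576]
```

View pics/c5.png

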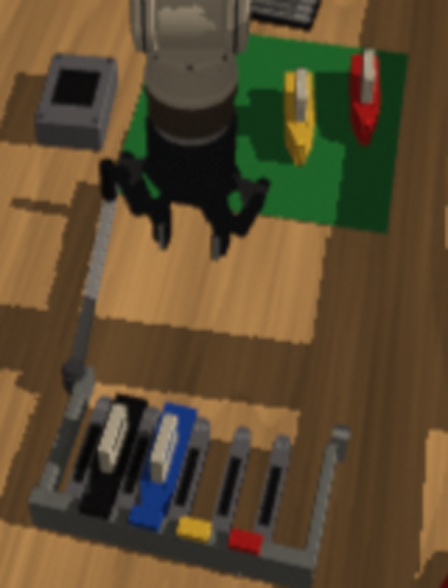

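Both black and blue look home in the crop, with noses at the back wall and n4 between them. Red is next.

Request:
step_arm(targets="0 -0.03 -0.075 0 0 0 0.05;0 -0.06 -0.15 0 0 0 0.1;0 -0.09 -0.225 0 0 0 0.15;0 -0.12 -0.3 0 0 0 0.2;0 -0.15 -0.375 0 0 0 0.247;0 -0.18 -0.45 0 0 0 0.247;0 -0.21 -0.525 0 0 0 0.247;0 -0.24 -0.6 0 0 0 0.247;0 -0.26 -0.675 0 0 0 0.247;0 -0.27 -0.75 0 0 0 0.247")

```text
clock: 16.47
eef_pos: [0.4155, -0.2698, 0.1741]
tool_rot: [0.656, 0.754, 0.0, 0.001]
ft_force: [1.1, 1.1, -0.0]
grip_width: 0.0428
grasp_force: 0.0
```

Request:
step_arm(targets="0 0 -0.043 -0.03 0 0 0;0 0 -0.043 -0.1 0 0 0;0 0 -0.043 -0.17 0 0 0;0 0 -0.043 -0.23 0 0 0;0 0 -0.043 -0.257 0 0 0;0 0 -0.043 -0.257 0 0 0;-1 0 -0.043 -0.257 0 0 0;-1 0 -0.043 -0.257 0 0 0;-1 0 -0.043 -0.257 0 0 0;-1 0 -0.043 -0.257 0 0 0")

```text
clock: 17.3
eef_pos: [0.4175, -0.2906, 0.0466]
tool_rot: [0.656, 0.754, 0.0, 0.002]
ft_force: [1.6, -0.1, 0.9]
grip_width: 0.0112
grasp_force: 59.2
```

Request:
step_arm(targets="-1 0 0 0 0 0 0")

```text
clock: 17.38
eef_pos: [0.4175, -0.2906, 0.0466]
tool_rot: [0.656, 0.754, 0.0, 0.002]
ft_force: [0.0, 0.3, 3.9]
grip_width: 0.0114
grasp_force: 59.6
```

Request:
step_arm(targets="-1 0 0 0.07 0 0 0;-1 0 0.05 0.09 0 0 -0.05;-1 0 0.12 0.09 0 0 -0.1;-1 0 0.2 0.09 0 0 -0.15;-1 0 0.28 0.09 0 0 -0.2;-1 0.01 0.36 0.09 0 0 -0.247;-1 0.03 0.43 0.09 0 0 -0.247;-1 0.05 0.5 0.09 0 0 -0.247;-1 0.07 0.57 0.09 0 0 -0.247;-1 0.081 0.64 0.09 0 0 -0.247")

```text
clock: 18.22
eef_pos: [0.4571, 0.0321, 0.0903]
tool_rot: [0.727, 0.687, 0.001, 0.001]
ft_force: [1.8, -0.1, -3.1]
grip_width: 0.0111
grasp_force: 59.3
```

Request:
step_arm(targets="-1 0 0.07 0 0 0 0;-1 0 0.13 -0.04 0 0 0;-1 0 0.13 -0.093 0 0 0;-1 0 0.13 -0.093 0 0 0;-1 0 0.13 -0.093 0 0 0")

```text
clock: 18.63
eef_pos: [0.4556, 0.0959, 0.0428]
tool_rot: [0.726, 0.688, -0.001, -0.0]
ft_force: [-0.6, -1.2, -3.0]
grip_width: 0.0113
grasp_force: 63.4
```

Request:
step_arm(targets="-1 0.008 0.02 0.004 0 0 0;-1 0.008 0.06 0.004 0 0 0;-1 0.008 0.1 0.004 0 0 0;-1 0.007 0.13 0.004 0 0 0;-1 0.004 0.16 0.004 0 0 0;-1 0.001 0.19 0.004 0 0 0;-1 -0.002 0.22 0.004 0 0 0;-1 -0.004 0.25 0.004 0 0 0;-1 -0.004 0.27 0.004 0 0 0;-1 -0.004 0.27 0.004 0 0 0")

```text
clock: 19.47
eef_pos: [0.4553, 0.2321, 0.0459]
tool_rot: [0.726, 0.688, 0.001, -0.0]
ft_force: [1.1, 1.8, -3.3]
grip_width: 0.0112
grasp_force: 63.6
```

Request:
step_arm(targets="-1 0 0.01 0 0 0 0;-1 0.001 0.02 0 0 0 0;-1 0.001 0.02 0 0 0 0")

```text
clock: 19.72
eef_pos: [0.4549, 0.2407, 0.0454]
tool_rot: [0.727, 0.687, 0.0, -0.0]
ft_force: [1.5, 0.8, -2.6]
grip_width: 0.011
grasp_force: 63.6
```

Request:
step_arm(targets="-1 -0.001 0.008 -0.002 0 0 0;-1 -0.002 0.014 -0.003 0 0 0;-1 -0.002 0.014 -0.003 0 0 0")

```text
clock: 19.97
eef_pos: [0.4544, 0.2438, 0.0441]
tool_rot: [0.727, 0.686, -0.002, 0.003]
ft_force: [2.6, -10.1, 2.4]
grip_width: 0.0111
grasp_force: 64.3
```

Request:
step_arm(targets="-1 0 0.006 0 0 0 0;-1 0 0.006 0 0 0 0")

```text
clock: 20.13
eef_pos: [0.4542, 0.2439, 0.0443]
tool_rot: [0.728, 0.686, -0.004, 0.005]
ft_force: [1.6, -19.4, 7.2]
grip_width: 0.0115
grasp_force: 65.1
```

Red is home. I'll release it and go look at yellow.

Request:
step_arm(targets="-1 0 -0.012 0.001 0 0 0;-0.4 0 -0.012 0.001 0 0 0;-0.4 0 -0.012 0.001 0 0 0;-0.4 0 -0.012 0.001 0 0 0;-0.4 0 -0.012 0.08 0 0 0;-0.4 0 -0.012 0.16 0 0 0;-0.4 0 -0.04 0.24 0 0 0;0 0 -0.12 0.26 0 0 0;0 0 -0.2 0.26 0 0 0;0 0 -0.28 0.26 0 0 0")

```text
clock: 20.97
eef_pos: [0.4548, 0.1103, 0.1756]
tool_rot: [0.725, 0.688, 0.002, 0.001]
ft_force: [1.0, -0.7, -0.8]
grip_width: 0.0427
grasp_force: 0.0
```

```bash
python3 -c "
from h import *
o=bot.get_obs();print(o['eef_pos'],o['grip_width']);mods(tag='6')
s=cv2.imread('pics/s6.png');bay(s,'side');crop(s,210,140,370,350,2.8,'c6')"
```

```text
[0.4548 0.1103 0.1756] 0.04272597171631368
top yellow rib [ 0.491 -0.241] axis deg body 100.1 rib 100.8 area 256 52 px [325.4453 241.5938]
slot side 919 [0.5924 0.2814]
slot side 80 [0.6462 0.2403]
slot side 84 [0.5269 0.2541]
slot side 135 [0.4869 0.2508]
slot side 84 [0.4316 0.2583]
```

View pics/c6.png

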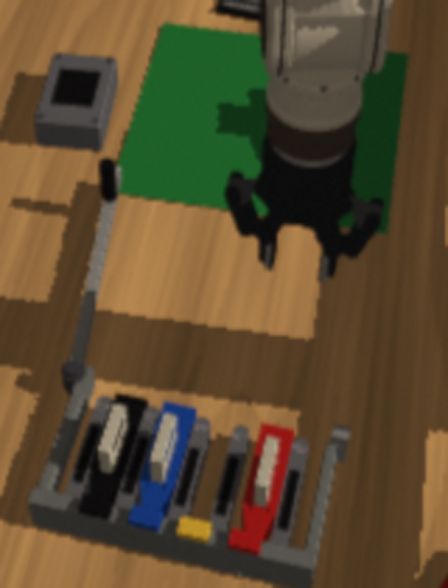

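Red is home, and the yellow gap between n3 and n2 is still open. Now yellow.

Request:
step_arm(targets="0 0.01 -0.08 0 0 0 0.05;0 0.02 -0.16 0 0 0 0.1;0 0.03 -0.24 0 0 0 0.15;0 0.04 -0.32 0 0 0 0.2;0 0.05 -0.4 0 0 0 0.25;0 0.06 -0.48 0 0 0 0.313;0 0.07 -0.56 0 0 0 0.313;0 0.075 -0.64 0 0 0 0.313;0 0.075 -0.705 0 0 0 0.313;0 0.075 -0.705 0 0 0 0.313")

```text
clock: 21.9
eef_pos: [0.4922, -0.247, 0.1733]
tool_rot: [0.639, 0.769, -0.0, 0.001]
ft_force: [1.2, 1.1, 0.1]
grip_width: 0.0425
grasp_force: 0.0
```

Request:
step_arm(targets="0 0 0 -0.07 0 0 0;0 0 0 -0.14 0 0 0;0 0 0 -0.21 0 0 0;0 0 0 -0.256 0 0 0;0 0 0 -0.256 0 0 0;-1 0 0 -0.256 0 0 0;-1 0 0 -0.256 0 0 0;-1 0 0 -0.256 0 0 0;-1 0 0 -0.256 0 0 0;-1 0 0 -0.256 0 0 0")

```text
clock: 22.73
eef_pos: [0.4924, -0.2425, 0.0473]
tool_rot: [0.637, 0.771, 0.0, 0.001]
ft_force: [0.2, 2.0, 0.8]
grip_width: 0.0113
grasp_force: 59.9
```

Request:
step_arm(targets="-1 0 0 0.07 0 0 0;-1 0 0.03 0.09 0 0 -0.05;-1 0 0.1 0.09 0 0 -0.1;-1 0 0.18 0.09 0 0 -0.15;-1 0 0.26 0.09 0 0 -0.2;-1 0 0.34 0.09 0 0 -0.26;-1 0.006 0.42 0.09 0 0 -0.311;-1 0.012 0.5 0.09 0 0 -0.311;-1 0.018 0.58 0.09 0 0 -0.311;-1 0.018 0.6 0.09 0 0 -0.311")

```text
clock: 23.57
eef_pos: [0.5012, 0.0631, 0.0918]
tool_rot: [0.724, 0.69, 0.002, -0.0]
ft_force: [0.3, -1.2, -1.9]
grip_width: 0.0111
grasp_force: 59.4
```

Request:
step_arm(targets="-1 0 0.04 0 0 0 0;-1 0 0.08 -0.04 0 0 0;-1 0 0.08 -0.091 0 0 0;-1 0 0.08 -0.091 0 0 0;-1 0 0.08 -0.091 0 0 0")

```text
clock: 23.98
eef_pos: [0.4998, 0.0976, 0.0451]
tool_rot: [0.726, 0.688, -0.001, -0.0]
ft_force: [-1.1, -0.1, -2.1]
grip_width: 0.011
grasp_force: 61.0
```

Request:
step_arm(targets="-1 0.001 0.03 0.001 0 0 0;-1 0.002 0.06 0.001 0 0 0;-1 0.002 0.09 0.001 0 0 0;-1 0.003 0.12 0.001 0 0 0;-1 0.003 0.15 0.001 0 0 0;-1 0.004 0.18 0.001 0 0 0;-1 0.005 0.21 0.001 0 0 0;-1 0.005 0.24 0.001 0 0 0;-1 0.005 0.26 0.001 0 0 0;-1 0.005 0.26 0.001 0 0 0")

```text
clock: 24.82
eef_pos: [0.5021, 0.2289, 0.0461]
tool_rot: [0.726, 0.688, -0.0, -0.001]
ft_force: [-1.9, 2.0, -1.3]
grip_width: 0.0113
grasp_force: 61.1
```

Request:
step_arm(targets="-1 0 0.01 0 0 0 0;-1 0.001 0.02 0 0 0 0;-1 0.001 0.02 0 0 0 0")

```text
clock: 25.07
eef_pos: [0.5026, 0.2375, 0.0456]
tool_rot: [0.726, 0.688, -0.001, -0.0]
ft_force: [-3.8, -0.8, -0.4]
grip_width: 0.0113
grasp_force: 61.2
```

Request:
step_arm(targets="-1 0 0.008 -0.002 0 0 0;-1 0 0.014 -0.002 0 0 0;-1 0 0.014 -0.002 0 0 0")

```text
clock: 25.32
eef_pos: [0.5029, 0.2428, 0.0446]
tool_rot: [0.726, 0.687, -0.002, 0.001]
ft_force: [-3.7, -6.8, 0.7]
grip_width: 0.0111
grasp_force: 61.5
```

Request:
step_arm(targets="-1 0 0.005 0 0 0 0;-1 0 0.005 0 0 0 0")

```text
clock: 25.48
eef_pos: [0.5028, 0.243, 0.0447]
tool_rot: [0.727, 0.687, -0.003, 0.003]
ft_force: [-4.6, -12.0, 3.4]
grip_width: 0.0111
grasp_force: 62.0
```

Request:
step_arm(targets="-1 0 -0.01 0.001 0 0 0;-0.4 0 -0.01 0.001 0 0 0;-0.4 0 -0.01 0.001 0 0 0;-0.4 0 -0.01 0.001 0 0 0;-0.4 0 -0.01 0.08 0 0 0;-0.4 0 -0.01 0.16 0 0 0;-0.4 0 -0.08 0.22 0 0 0;0 0.04 -0.16 0.26 0 0 0;0 0.08 -0.24 0.26 0 0 0;0 0.12 -0.3 0.26 0 0 0")

```text
clock: 26.32
eef_pos: [0.5617, 0.1035, 0.1784]
tool_rot: [0.725, 0.688, 0.003, 0.002]
ft_force: [0.9, 0.7, -0.6]
grip_width: 0.0424
grasp_force: 0.0
```

```bash
python3 - <<'E'
from h import *
o=bot.get_obs();print(o['eef_pos'],o['grip_width'])
s=snap("side","s7");t=snap("top","t7")
a=cv2.resize(s[230:350,210:350],(700,600),interpolation=cv2.INTER_CUBIC);cv2.imwrite("pics/c7.png",a)
W=masks(s)["white"]
for b in blobs(W,225,270,330,330): print("rib side",b[0],b[1][4],pt("side",*b[0],.058)[:2])
for b in blobs(masks(t)["white"],165,195,200,268): print("rib top",b[0],b[1][4],pt("top",*b[0],.058)[:2])
for b in blobs(masks(s)["black"],225,190,265,275): print("knob side",b[0],b[1][4],pt("side",*b[0],.066)[:2])
E
```

```text
[0.5617 0.1035 0.1784] 0.04241254672741023
rib side [250.1313 293.798 ] 99 [0.5999 0.2339]
rib side [268.1848 296.9457] 92 [0.552  0.2339]
rib side [285.9783 302.087 ] 46 [0.5042 0.2396]
rib side [304.9787 305.1702] 47 [0.4551 0.2389]
rib top [178.5088 198.5263] 57 [0.6432 0.2457]
rib top [189.5887 234.0282] 1381 [0.5205 0.2071]
rib top [174.4828 211.1379] 29 [0.5999 0.2585]
rib top [173.44 225.08] 25 [0.5524 0.2611]
rib top [173. 254.] 21 [0.4556 0.2608]
knob side [256.4393 204.8217] 387 [ 0.652  -0.0635]
```

View pics/c7.png

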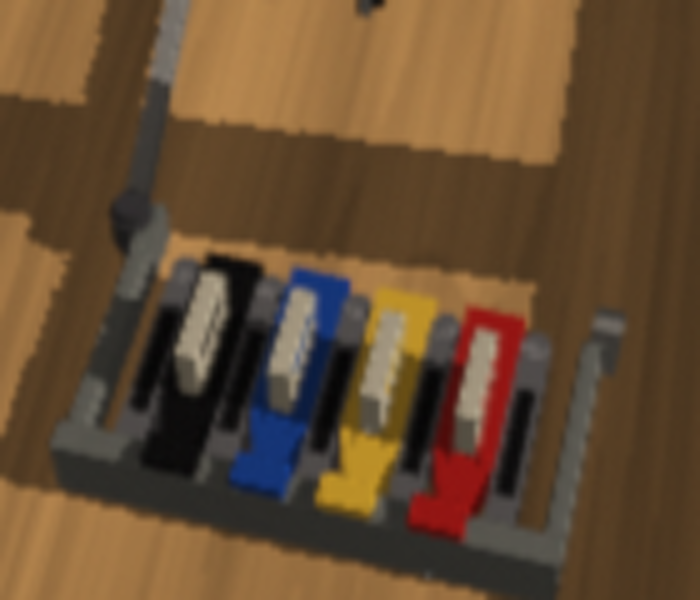

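All four modules look seated in the crop. Now I'll close the gate by gripping the knob at (0.679, -0.069).

Request:
step_arm(targets="0 0.04 -0.06 0 0 0 0;0 0.08 -0.12 0 0 0 0;0 0.12 -0.18 0 0 0 0;0 0.16 -0.24 0 0 0 0;0 0.2 -0.3 0 0 0 0;0 0.234 -0.344 0 0 0 0;0 0.234 -0.344 0 0 0 0;0 0.234 -0.344 0 0 0 0")

```text
clock: 27.08
eef_pos: [0.6772, -0.0691, 0.1738]
tool_rot: [0.727, 0.687, 0.0, -0.0]
ft_force: [0.1, 1.0, -0.9]
grip_width: 0.0432
grasp_force: 0.0
```

Request:
step_arm(targets="0 0 0 -0.07 0 0 0;0 0 0 -0.14 0 0 0;0 0 0 -0.2 0 0 0;0 0 0 -0.257 0 0 0;0 0 0 -0.257 0 0 0;-1 0 0 -0.257 0 0 0;-1 0 0 -0.257 0 0 0;-1 0 0 -0.257 0 0 0;-1 0 0 -0.257 0 0 0;-1 0 0 -0.257 0 0 0")

```text
clock: 27.92
eef_pos: [0.6778, -0.0672, 0.0486]
tool_rot: [0.726, 0.688, 0.002, 0.001]
ft_force: [0.1, 3.9, 2.8]
grip_width: 0.0168
grasp_force: 59.0
```

```bash
python3 - <<'E'
import numpy as np
for t0,t1 in((275,229),(229,183)):
    a=np.radians(np.linspace(t0,t1,10)[1:]);b=np.radians(t0)
    print(";".join("-1 %.3f %.3f 0 0 0 0"%(.456*(np.cos(x)-np.cos(b)),.456*(np.sin(x)-np.sin(b))) for x in a))
E
```

```text
-1 -0.041 -0.002 0 0 0 0;-1 -0.081 0.000 0 0 0 0;-1 -0.122 0.006 0 0 0 0;-1 -0.161 0.015 0 0 0 0;-1 -0.200 0.027 0 0 0 0;-1 -0.237 0.043 0 0 0 0;-1 -0.273 0.062 0 0 0 0;-1 -0.307 0.085 0 0 0 0;-1 -0.339 0.110 0 0 0 0
-1 -0.029 0.028 0 0 0 0;-1 -0.056 0.059 0 0 0 0;-1 -0.080 0.091 0 0 0 0;-1 -0.101 0.126 0 0 0 0;-1 -0.119 0.163 0 0 0 0;-1 -0.134 0.201 0 0 0 0;-1 -0.145 0.240 0 0 0 0;-1 -0.152 0.280 0 0 0 0;-1 -0.156 0.320 0 0 0 0
```

Request:
step_arm(targets="-1 -0.041 -0.002 0 0 0 0;-1 -0.081 0.000 0 0 0 0;-1 -0.122 0.006 0 0 0 0;-1 -0.161 0.015 0 0 0 0;-1 -0.200 0.027 0 0 0 0;-1 -0.237 0.043 0 0 0 0;-1 -0.273 0.062 0 0 0 0;-1 -0.307 0.085 0 0 0 0;-1 -0.339 0.110 0 0 0 0;-1 -0.339 0.110 0 0 0 0")

```text
clock: 28.75
eef_pos: [0.5064, -0.012, 0.0486]
tool_rot: [0.726, 0.688, 0.001, 0.001]
ft_force: [-0.2, -0.4, 1.9]
grip_width: 0.0167
grasp_force: 59.6
```

Request:
step_arm(targets="-1 -0.029 0.028 0 0 0 0;-1 -0.056 0.059 0 0 0 0;-1 -0.080 0.091 0 0 0 0;-1 -0.101 0.126 0 0 0 0;-1 -0.119 0.163 0 0 0 0;-1 -0.134 0.201 0 0 0 0;-1 -0.145 0.240 0 0 0 0;-1 -0.152 0.280 0 0 0 0;-1 -0.156 0.320 0 0 0 0;-1 -0.156 0.320 0 0 0 0")

```text
clock: 29.58
eef_pos: [0.4309, 0.1498, 0.0485]
tool_rot: [0.725, 0.689, 0.003, 0.001]
ft_force: [-0.9, -0.8, 8.5]
grip_width: 0.0164
grasp_force: 60.7
```

Request:
step_arm(targets="-1 -0.001 0.015 0 0 0 0;-1 -0.002 0.03 0 0 0 0;-1 -0.002 0.036 0 0 0 0;-1 -0.002 0.036 0 0 0 0")

```text
clock: 29.92
eef_pos: [0.4305, 0.1662, 0.0485]
tool_rot: [0.725, 0.688, 0.003, 0.001]
ft_force: [-0.1, 1.8, 5.7]
grip_width: 0.0165
grasp_force: 60.5
```

Request:
step_arm(targets="-1 0 0.006 0 0 0 0;-1 0 0.01 0 0 0 0;-1 0 0.01 0 0 0 0")

```text
clock: 30.17
eef_pos: [0.4306, 0.1704, 0.0485]
tool_rot: [0.726, 0.688, 0.003, 0.002]
ft_force: [1.0, -0.4, 6.9]
grip_width: 0.0162
grasp_force: 60.5
```

Request:
step_arm(targets="-1 0 0.006 0 0 0 0;-1 0 0.01 0 0 0 0;-1 0 0.01 0 0 0 0")

```text
clock: 30.42
eef_pos: [0.4307, 0.1749, 0.0485]
tool_rot: [0.727, 0.687, 0.002, 0.002]
ft_force: [1.7, -0.4, 6.2]
grip_width: 0.0163
grasp_force: 60.6
```

Request:
step_arm(targets="-1 0 0.006 0 0 0 0;-1 0 0.01 0 0 0 0;-1 0 0.01 0 0 0 0")

```text
clock: 30.67
eef_pos: [0.4308, 0.1762, 0.0484]
tool_rot: [0.727, 0.686, -0.0, 0.005]
ft_force: [2.8, -12.5, 10.2]
grip_width: 0.0166
grasp_force: 61.0
```

Request:
step_arm(targets="-1 0 -0.006 0 0 0 0;0 0 -0.006 0 0 0 0;0 0 -0.006 0 0 0 0;0 0 -0.006 0 0 0 0;0 0 -0.006 0.08 0 0 0;0 0 -0.006 0.16 0 0 0;0 0 -0.04 0.24 0 0 0;0 -0.04 -0.12 0.3 0 0 0;0 -0.08 -0.2 0.3 0 0 0;0 -0.1 -0.28 0.3 0 0 0")

```text
clock: 31.5
eef_pos: [0.3824, 0.0531, 0.1979]
tool_rot: [0.725, 0.689, 0.002, 0.001]
ft_force: [0.3, -0.4, -0.3]
grip_width: 0.0429
grasp_force: 0.0
```

Request:
step_arm(targets="0 0 -0.08 0 0 0 0;0 0 -0.16 0 0 0 0;0 0 -0.24 0 0 0 0;0 0 -0.24 0 0 0 0")

```text
clock: 31.83
eef_pos: [0.3818, -0.0728, 0.196]
tool_rot: [0.729, 0.684, -0.001, 0.002]
ft_force: [0.2, -0.1, 0.2]
grip_width: 0.0425
grasp_force: 0.0
```

```bash
python3 - <<'E'
from h import *
o=bot.get_obs();print(o['eef_pos'],o['clock'])
s=snap("side","s8");t=snap("top","t8")
a=cv2.resize(s[255:345,210:345],(750,500),interpolation=cv2.INTER_CUBIC)[:, :450*750//750+0] if 0 else cv2.resize(s[255:350,215:345],(434,317)); b=cv2.resize(t[185:285,145:225],(320,400),interpolation=cv2.INTER_CUBIC)
c=np.zeros((400,760,3),np.uint8);c[:317,:434]=a;c[:,440:]=b;cv2.imwrite("pics/c8.png",c)
for n,im,bx in(("side",s,(225,265,330,330)),("top",t,(165,195,205,270))):
    for b in blobs(masks(im)["white"],*bx): print("rib",n,b[1][4],pt(n,*b[0],.058)[:2])
for b in blobs(masks(t)["black"],195,185,225,280): print("top blk",b[0],pt("top",*b[0],.08)[:2])
E
```

```text
[ 0.3818 -0.0728  0.196 ] 31.8333
rib side 102 [0.5999 0.234 ]
rib side 98 [0.5517 0.234 ]
rib side 46 [0.5039 0.2395]
rib side 54 [0.4551 0.2393]
rib top 21 [0.6015 0.1644]
rib top 79 [0.5983 0.2428]
rib top 76 [0.5497 0.2429]
rib top 8 [0.5498 0.1648]
rib top 8 [0.5211 0.1676]
rib top 55 [0.5031 0.2449]
rib top 48 [0.4547 0.2464]
top blk [197.3 213.8] [0.5836 0.1783]
top blk [199.     260.7333] [0.4282 0.1717]
```

View pics/c8.png

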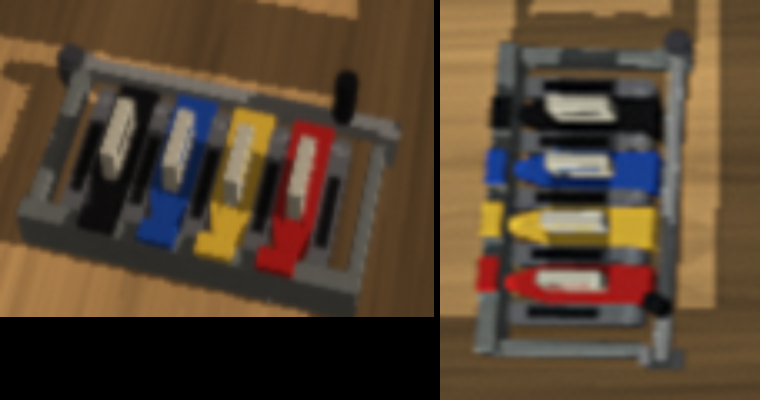

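The gate bar sits in its catch at top pixel (199,261), and all four modules stand home behind it with the arm clear. I'm handing in.

```bash
python3 -c "
from workcell import bot
print(bot.job_done())"
```

```text
the job is handed in; nothing more can be done
None
```

I swung the gate open, slid red, yellow, blue and black in until each met the back wall, closed the gate into its catch and handed the job in at about 32 s; no verdict came back, and I did not re-check the tweezers, magnifier and project box at the end, though no move went near them.

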